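# Stand the tipped plug gauge back up behind its guard

## Robot

A 6-joint arm with a two-finger parallel gripper is mounted at the origin on a cart in front of the work surface, level with it; the furniture and walls round the work are solid. World frame = base frame: x ahead of the robot, y to its left, z up, the work surface at z = 0. Lengths are in m, angles in rad, forces in N, time in s.
With the tool pointing down it reaches from about 0.35 to 0.975 m from the base axis. Payload 4.9 kg.
Tool frame: the origin (TCP) lies at the very end of the fingers, on their centre line; the grasp point (between the pads) lies 19 mm behind it; x points along the fingers, y is the direction in which the jaws open and shut, and the axes are right-handed (so a half turn about x gives the same grasp; the last joint's range is limited). The gripper opens to 85 mm and grips with 20 to 120 N. Pads are 22 mm wide; open, the fingers measure 114 mm over their backs; the gripper's body (76 mm by 85 mm) begins 54 mm behind the grasp point. The pads swing forward as they close: fully open they stand 13 mm farther back than shut.
Start: joints at [1.207, 0.053, 1.613, -0, 1.476, -0.119], TCP at [0.151, 0.606, 0.231] pointing down, gripper open.
Joint ranges: [-3.01, 3.01], [-1.01, 2.22], [0.06, 2.58], [-1.02, 4.17], [0.09, 2.62], [-3.14, 3.14]. Speed limits (rad/s): [2.57, 2.57, 3.14, 3.14, 3.14, 3.14].

## Interface

Orientations are given as a unit quaternion [w, x, y, z].
In Python, from plant import manip gives the robot as it stands.
- The arm moves only by the tool play_rows, never from a script. Its argument "plan" is a list of rows, each a list of 5 numbers: the shift along the tool's x, y, z in mm, then the turn about the tool's x in rad, then the closure, from -1 (fully open) to 1 (shut). A call has 1 to 8 rows; each row is the pose to reach, as a shift and turn from the pose commanded when the call began, along the tool's axes at that moment; what a row does not reach only later rows make up. A row lasts 1/8 s, in which the tool goes at most 62.5 mm and 10.7 degrees, less where a joint would pass 70% of its speed; a pose out of reach is approached as far as the arm can. A call with a gripper value outside its range is refused whole. The fingers move at their own pace and stop on an object; the grip force is fixed at half the most. Time passes only in rows, so rows that repeat a pose let the fingers close. It gives the time, the measured TCP pose, the force and the opening at its end, in the units of the state.
- manip.state(): the state, without advancing time (a new reading comes with each control period).
- manip.grab_frame(name): name is "scene" or "top" or "wrist"; returns a dict with "img" (384x512x3 uint8, red, green, blue), "range_z" (384x512 float32, m along the optical axis (not along the pixel's ray), 0 where there is no reading), "fx", "fy", "cx", "cy" (pixels), "k1" (the pictures are not rectified: a ray, as slopes to the right and down, at radius r is drawn at 1 + k1 r^2 times it, then the intrinsics apply), "origin" and "rotation" of the camera in the world. Camera axes: x right, y up, looking along -z (the intrinsics and any distortion apply to the point x, -y, -z); pixel columns grow to the right and rows downward; lengths in m; the calibration is good to about 2 mm. A picture is of the moment at which its call begins.
- manip.job_done(): hands the job in, once; it reports no verdict.
The state is a dict: "time": time; "joint_pos": joint angles; "joint_vel": joint speeds; "joint_efforts": joint torques, N m; "tool_pos": TCP position; "tool_rot": TCP orientation; "contact_force": force on the tool from outside, world axes, zero at the start; "ft_torque": the same for the moment, N m; "gripper_width": opening from 0.0 (shut) to 1.0 (fully open).
Only numpy, scipy, OpenCV 4.12 (cv2) and the standard library are available. Lean on these libraries where they do the work, as an engineer would, in place of code of your own. Each camera call takes 0.05 s, during which the arm holds its last target. There are 200 camera calls.

## Task

One plug gauge has tipped over in the storage lane behind the clear sliding guard. Slide the guard fully open, stand that gauge upright, right way up like its neighbours, on the empty ring mark in the row, and slide the guard fully shut again. Leave the other gauges standing where they are and do not disturb the loose pinion and ring beside the lane.

Things in the scene. Friction and masses are not known exactly. Their poses are not given: they have to be found in the camera images.
- gauge_lane: Fixed lane: aluminium plate 300 mm long (x), 124 wide (y), top 10 mm above the bench, 3 mm lips on its long edges (60 mm off the middle), 40 mm fences at both ends. Origin under the plate's middle at bench height; x along the lane, away from the robot, y across it, to the robot's left. Along its left, at y = +76 mm, an 8 mm high guard rail from x = -108 to +288 mm, with 24 mm end stops.
- place1 (a point): Centre of the first ring mark (43 mm dark circle on the plate), nearest the robot, at the plate's top, x = -112 mm in the lane; always occupied by a standing gauge. Axes parallel to the lane's.
- place2 (a point): Centre of the second ring mark, x = -37 mm in the lane. Either this or place3 is empty, with the tipped gauge lying over it.
- place3 (a point): Centre of the third ring mark, x = +37 mm in the lane. Either this or place2 is empty, with the tipped gauge lying over it.
- place4 (a point): Centre of the fourth ring mark, farthest from the robot, x = +112 mm in the lane; always occupied by a standing gauge.
- tipped_gauge: The black plug gauge lying across the lane: a round bar 100 mm long, 28 mm in diameter (treat as a plain cylinder; the slightly slimmer end is the top), about 0.26 kg. Origin mid-length on its axis (14 mm above the plate lying, 50 mm upright); its z axis runs along the bar from foot to top. Lying, its top points roughly along +y of the lane, toward the guard.
- gauge_a: A like plug gauge standing in the lane, origin mid-length on its axis, z from foot to top.
- gauge_b: A like plug gauge standing in the lane, origin mid-length on its axis, z from foot to top.
- gauge_c: A like plug gauge standing in the lane, origin mid-length on its axis, z from foot to top.
- guard (a joint): Slide of the guard: a clear upright panel in an aluminium frame, 150 mm long, 8 mm thick, top 120 mm above the bench, 76 mm to the left (+y) of the lane's middle line. 0 = fully shut (beside the two middle places), 0.22 m = fully open, slid along the lane's +x, away from the robot. Friction about 2 N; it stays where it is left.
- guard_knob (a point): Grip on top of the guard, 62 mm from the guard's middle toward the robot: an upright black round knob, 20 mm in diameter, from 123 to 160 mm above the bench; this point is on its axis, 140 mm above the bench. It moves with the guard. Axes parallel to the lane's.
- dark_pinion: Loose dark pinion, 58 mm in diameter, 50 mm high, standing on the bench to the left of the guard. Bystander. Origin under its centre.
- ring_gauge: Loose ring gauge, 60 mm in diameter, 18 mm high, lying on the bench to the left of the guard. Bystander. Origin under its centre.
Things that resemble listed ones, but are neither listed nor needed, are in the scene too. Leave any pink or yellow look-alike of the gauge_c alone.

How it is judged:
By the outcome, as a careful person would: the job done as asked, in the order asked, and still so for the second after the job is handed in, with the robot touching nothing.
It also fails if it takes over 64 s, if anything falls off the work surface, if the arm or the gripper's body presses on something with over 40 N, if the wrist force passes 120 N, or if a joint passes its speed limit or range.

## Working session

There is one attempt and no reset: what is moved stays moved. The work goes in short steps, Python scripts to look and compute and a tool call to move; the robot and the scene stay as the last step left them, time stands still between calls to the robot, and variables do not carry over. Pictures are saved under pics/ and viewed, about 8 in all and at most 12, crops included, and the job is handed in when it is done.

Besides the shell and the picture viewer there is one more tool, called as name(argument=value, ...), one argument or row to a line, values as JSON. play_rows: Moves the arm, as the interface text tells. Its arguments: {"type":"object","properties":{"plan":{"type":"array"}},"required":["plan"]}

```bash
mkdir -p pics; ls; cat > h.py <<'E'
import numpy as np, cv2
from plant import manip
def grab(n,save=None):
    f=manip.grab_frame(n)
    if save: cv2.imwrite('pics/'+save,f['img'][:,:,::-1])
    return f
def slopes(f,u,v):
    x=(np.asarray(u,float)-f['cx'])/f['fx']; y=(np.asarray(v,float)-f['cy'])/f['fy']
    a,b=x.copy(),y.copy()
    for _ in range(20):
        s=1+f['k1']*(a*a+b*b); a,b=x/s,y/s
    return a,b
def plane(f,u,v,z):
    a,b=slopes(f,u,v); d=np.stack([a,-b,-np.ones_like(a)],-1)@np.array(f['rotation']).T
    o=np.array(f['origin']); return o+d*((z-o[2])/d[...,2])[...,None]
def cloud(f):
    v,u=np.mgrid[:384,:512]; a,b=slopes(f,u,v); r=f['range_z']
    p=np.stack([a*r,-b*r,-r],-1)@np.array(f['rotation']).T+np.array(f['origin']); p[r==0]=np.nan
    return p
def proj(f,P):
    p=(np.asarray(P,float)-np.array(f['origin']))@np.array(f['rotation']); a=p[...,0]/-p[...,2]; b=-p[...,1]/-p[...,2]
    s=1+f['k1']*(a*a+b*b); return np.stack([a*s*f['fx']+f['cx'],b*s*f['fy']+f['cy']],-1)
E
python3 - <<'E'
from h import *
for n in('scene','top'):
    f=grab(n,n+'0.png'); print(n,f['fx'],f['cx'],f['cy'],f['k1'],f['origin'],np.round(f['rotation'],3).tolist())
a=cv2.imread('pics/top0.png');cv2.imwrite('pics/top0b.png',cv2.resize(a,(800,600)))
a=cv2.imread('pics/scene0.png');cv2.imwrite('pics/scene0b.png',cv2.resize(a,(800,600)))
print(manip.state())
E
```

```text
pics
scene 484.76894580749723 256.65348988658116 192.39653807669168 0.03621567372156176 [-0.04847308 -0.09593511  0.86921111] [0.785, 0.309, -0.192, -0.501]
top 396.3887675420069 252.47759658794502 189.11101424175982 -0.10759962500636791 [0.43562084 0.20191501 0.95459389] [-0.697, -0.074, 0.057, 0.711]
{'time': 0.1, 'joint_pos': array([ 1.20703107e+00,  5.33093501e-02,  1.61418127e+00,  2.77789041e-06,
        1.47603060e+00, -1.18987397e-01]), 'joint_vel': array([-0.00167787, -0.00077458, -0.00311456,  0.00187056,  0.00021426,
       -0.00168508]), 'joint_efforts': array([ 1.59211877e-04, -3.94903779e+01, -3.71363568e+01, -2.05703009e-05,
        3.91373673e-03, -7.89636687e-06]), 'tool_pos': array([0.15124547, 0.60582339, 0.23015982]), 'tool_rot': array([ 0.70165322,  0.08566435,  0.7019811 , -0.08698806]), 'contact_force': array([-0.40910063, -0.72808056, -0.21954846]), 'ft_torque': array([-0.02643309, -0.01399653,  0.00514019]), 'gripper_width': 0.9997561637686972}
```

View pics/top0b.png

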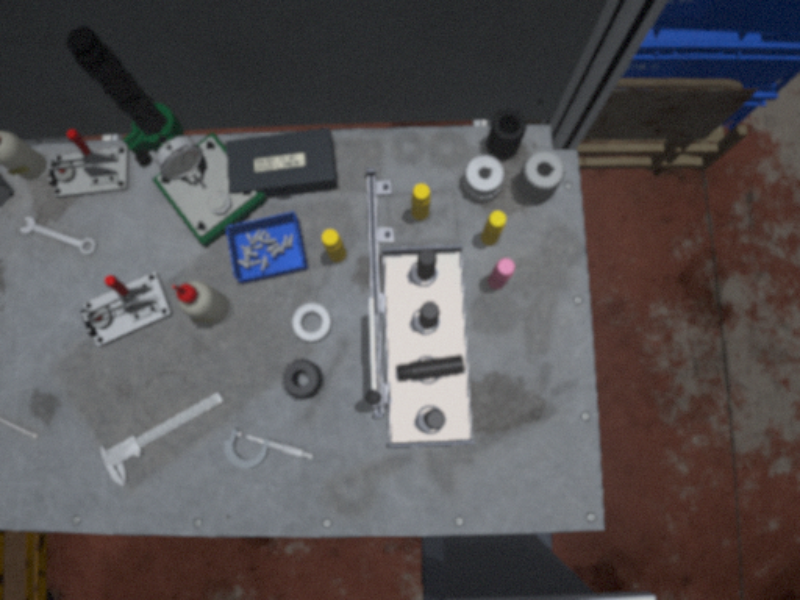

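View pics/scene0b.png

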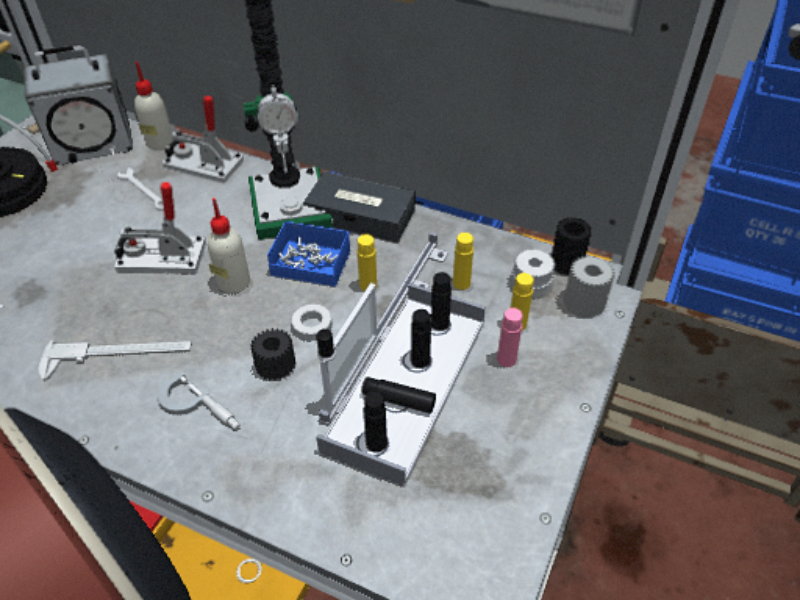

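The tipped gauge lies at about (430,368) in the top picture, over place2. The knob is at (372,397) there and at (325,343) in the scene picture. The yellow and pink bars standing outside the lane are the look-alikes, so I leave those alone. Next I measure.

```bash
python3 - <<'E'
s=open('h.py').read().replace("import numpy as np, cv2","import numpy as np, cv2\nfrom scipy.spatial.transform import Rotation as Ro").replace("    f=manip.grab_frame(n)\n","    f=manip.grab_frame(n); q=f['rotation']; f['rotation']=Ro.from_quat(q,scalar_first=True).as_matrix() if np.size(q)==4 else np.array(q)\n")
s+='''
def tool():
    st=manip.state(); return st,np.array(st['tool_pos']),Ro.from_quat(st['tool_rot'],scalar_first=True).as_matrix()
'''
open('h.py','w').write(s)
E
python3 - <<'E'
from h import *
st,p,R=tool(); print(p,np.round(R,3).tolist())
T=grab('top'); S=grab('scene')
g=T['img'].min(2).astype(int); 
m=np.zeros((384,512),np.uint8); m[150:295,235:310]=(g[150:295,235:310]>185)
m=cv2.morphologyEx(m,cv2.MORPH_CLOSE,np.ones((25,25)))
n,l,stt,c=cv2.connectedComponentsWithStats(m); i=1+stt[1:,4].argmax()
pts=np.argwhere(l==i)[:,::-1]
W=plane(T,pts[:,0],pts[:,1],0.010)[:,:2]
r=cv2.minAreaRect((W*1000).astype(np.float32)); print('plate',r,cv2.boxPoints(r))
# cloud of dark gauges
for nm,f in(('top',T),('scene',S)):
    C=cloud(f); f['C']=C
    ctr=np.array(r[0])/1000
    d=np.hypot(C[...,0]-ctr[0],C[...,1]-ctr[1])
    dark=f['img'].max(2)<75
    k=(dark&(C[...,2]>.02)&(C[...,2]<.2)&(d<.2)).astype(np.uint8)
    n,l,q,c=cv2.connectedComponentsWithStats(k)
    for j in range(1,n):
        if q[j,4]>25:
            P=C[l==j]; hi=P[P[:,2]>np.nanmax(P[:,2])-.008]
            print(nm,q[j],'med',np.round(np.median(P,0),4),'zmax',P[:,2].max().round(4),'topmean',np.round(hi.mean(0),4))
E
```

```text
[0.15124547 0.60582339 0.23015982] [[-0.001, 0.242, 0.97], [-0.002, 0.97, -0.242], [-1.0, -0.002, -0.0]]
plate ((534.1746826171875, 189.0675048828125), (284.5930480957031, 143.12640380859375), 1.3114343881607056) [[390.27756  257.35526 ]
 [393.5533   114.26633 ]
 [678.0718   120.779755]
 [674.796    263.86868 ]]
top [248 160  23   3  26] med [0.6778 0.2016 0.0285] zmax 0.112 topmean [0.6546 0.183  0.1101]
top [267 166  11  13 105] med [0.6372 0.1763 0.0823] zmax 0.1109 topmean [0.6395 0.1755 0.109 ]
top [269 201  11   9  62] med [0.5609 0.1757 0.0878] zmax 0.1111 topmean [0.5628 0.1745 0.1083]
top [255 229  41  14 300] med [0.4955 0.1744 0.0357] zmax 0.0411 topmean [0.4968 0.1749 0.0363]
top [186 231  21  24  77] med [0.4763 0.3433 0.0431] zmax 0.0536 topmean [0.4778 0.3507 0.0494]
top [186 236   8  12  42] med [0.4886 0.3734 0.0445] zmax 0.0524 topmean [0.487  0.3709 0.0493]
top [234 250   9   9  62] med [0.4539 0.2523 0.1601] zmax 0.1635 topmean [0.4542 0.2511 0.16  ]
scene [261 174  49  60 966] med [0.635  0.1677 0.0635] zmax 0.113 topmean [0.606  0.1715 0.1093]
scene [163 210  25  29 538] med [0.4799 0.355  0.0469] zmax 0.0545 topmean [0.4834 0.3583 0.0494]
scene [202 211  12  18 165] med [0.4474 0.2458 0.1509] zmax 0.162 topmean [0.4504 0.2481 0.1586]
scene [232 242  47  45 959] med [0.4826 0.1633 0.0377] zmax 0.1148 topmean [0.4208 0.167  0.1097]
scene [203 281  56  26 260] med [0.3838 0.1695 0.0292] zmax 0.0407 topmean [0.3835 0.1737 0.0355]
```

```bash
python3 - <<'E'
from h import *
T=grab('top'); a=T['img'][140:300,225:315,::-1]
b=T['range_z']
cv2.imwrite('pics/crop1.png',np.hstack([cv2.resize(a,None,fx=3.7,fy=3.7,interpolation=cv2.INTER_CUBIC)]))
g=T['img'].min(2).astype(float)
L=[];R=[]
for v in range(166,280,2):
    row=cv2.GaussianBlur(g,(1,3),0)[v]
    d=np.diff(row)
    i=240+d[240:260].argmax(); j=285+d[285:305].argmin()
    L.append((i+.5,v)); R.append((j+.5,v))
for nm,A in(('L',L),('R',R)):
    A=np.array(A); P=plane(T,A[:,0],A[:,1],.013)[:,:2]
    for _ in range(4):
        k=np.polyfit(P[:,0],P[:,1],1); e=P[:,1]-np.polyval(k,P[:,0]); P=P[abs(e)<max(2*np.median(abs(e)),.0015)]
    print(nm,len(P),'slope',k[0],'y at .52',np.polyval(k,.52),'rms',e.std())
for c in range(262,296,10):
    d=np.diff(cv2.GaussianBlur(g,(3,1),0)[:,c]); i=150+d[150:175].argmax(); j=268+d[268:290].argmin()
    print(c,plane(T,c,i+.5,.01)[:2],plane(T,c,j+.5,.01)[:2])
E
```

```text
L 35 slope 0.021148350583879306 y at .52 0.23684362492695832 rms 0.0005282886601912212
R 57 slope 0.02741434893117012 y at .52 0.11563694865571987 rms 0.0017857030220213036
262 [0.67845678 0.19797531] [0.39021297 0.20430311]
272 [0.68293592 0.1732992 ] [0.39208016 0.18091236]
282 [0.67982365 0.14883325] [0.39161496 0.1575814 ]
292 [0.68178765 0.124203  ] [0.39342161 0.13418029]
```

View pics/crop1.png

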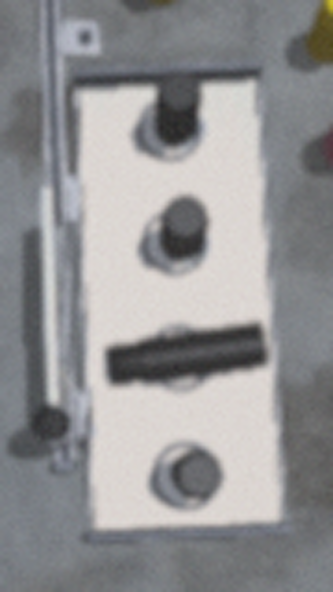

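The enlarged crop shows one lying black gauge, ends at crop (107,365) and (266,343). The standing tops are at (197,473), (185,213) and (178,90), and the knob is at (50,420). No other black bar lies down, so this one is the target. I now fit the lane from these.

```bash
python3 - <<'E'
from h import *
T=grab('top'); S=grab('scene')
px=lambda u,v:(225+(u+.5)/3.7-.5,140+(v+.5)/3.7-.5)
P={k:plane(T,*px(*c),z)[:2].round(4) for k,c,z in [('g1',(197,473),.11),('g3',(185,213),.11),('g4',(178,90),.11),('tipTop',(107,365),.024),('tipFoot',(266,343),.024),('knob',(50,418),.16),('ring1L',(152,475),.01)]}
for k in P: print(k,P[k])
# tipped bar: mask in top, minAreaRect on plane z=.030
C=cloud(T); k=((T['img'].max(2)<75)&(C[...,2]>.015)&(C[...,2]<.06)); kk=np.zeros_like(k); kk[225:246,250:300]=k[225:246,250:300]
v,u=np.nonzero(kk); W=plane(T,u,v,.024)[:,:2]*1000; print('bar',cv2.minAreaRect(W.astype(np.float32)))
# tops in the scene via rays: knob
k=(S['img'].max(2)<75); kk=np.zeros_like(k); kk[205:235,198:218]=k[205:235,198:218]
v,u=np.nonzero(kk); print('knob scene bbox',u.min(),u.max(),v.min(),v.max(),'ctr at z.14',plane(S,u.mean(),v.mean(),.14)[:2])
Lx=np.array([1,.0235]);Lx/=np.linalg.norm(Lx);Ly=np.array([-Lx[1],Lx[0]])
for n,d in(('g1',-.112),('g3',.037),('g4',.112)): print(n,'origin est',P[n]-d*Lx)
E
```

```text
g1 [0.4254 0.1701]
g3 [0.575  0.1729]
g4 [0.6489 0.1749]
tipTop [0.4929 0.2218]
tipFoot [0.5046 0.121 ]
knob [0.4567 0.2501]
ring1L [0.4235 0.1949]
bar ((498.3746337890625, 172.23703002929688), (24.272815704345703, 94.52082824707031), 5.496857166290283)
knob scene bbox 202 213 211 228 ctr at z.14 [0.45388271 0.25051839]
g1 origin est [0.53736909 0.17273127]
g3 origin est [0.53801021 0.17203074]
g4 origin est [0.53693091 0.17226873]
```

```bash
cat >> h.py <<'E'
def go(x,y,z):
    st,p,R=tool(); d=(np.array([x,y,z])-p)@R*1000
    print('t',round(st['time'],2),'pos',p.round(4),'yaw(tool y)',np.degrees(np.arctan2(R[1,1],R[0,1])).round(2),'F',np.round(st['contact_force'],1),'w',round(st['gripper_width'],3),'shift mm',d.round(1)); return d
E
python3 -c "
from h import *
go(.455,.2503,.2);go(.455,.2503,.126)"
```

```text
t 0.35 pos [0.1514 0.6062 0.231 ] yaw(tool y) 75.97 F [-0.2  0.1 -0.7] w 0.995 shift mm [  31.1 -271.7  380.8]
t 0.35 pos [0.1514 0.6062 0.231 ] yaw(tool y) 75.97 F [-0.2  0.1 -0.7] w 0.995 shift mm [ 105.1 -271.7  380.8]
```

play_rows(
  plan=[
    [0, -35, 48, -0.07, -1],
    [0, -70, 95, -0.14, -1],
    [0, -105, 143, -0.2, -1],
    [0, -140, 190, -0.268, -1],
    [0, -175, 238, -0.268, -1],
    [0, -210, 286, -0.268, -1],
    [0, -245, 333, -0.268, -1],
    [0, -272, 381, -0.268, -1],
  ],
)

```text
time: 1.35
tool_pos: [0.4562, 0.2484, 0.2317]
tool_rot: [0.707, -0.008, 0.707, 0.008]
contact_force: [-0.2, 0.6, 0.5]
gripper_width: 0.997
```

play_rows(
  plan=[
    [0, 0, 0, 0, -1],
    [0, 0, 0, 0, -1],
  ],
)

```text
time: 1.6
tool_pos: [0.4549, 0.2503, 0.2312]
tool_rot: [0.707, -0.008, 0.707, 0.008]
contact_force: [-1.1, 0.4, -0.1]
gripper_width: 1.002
```

```bash
python3 - <<'E'
from h import *
go(.455,.2503,.126)
f=grab('wrist','w1.png'); print(f['origin'],np.round(f['rotation'],2).tolist())
a=cv2.imread('pics/w1.png');
C=cloud(f); k=(f['img'].max(2)<80)&(C[...,2]>.14)&(C[...,2]<.17)
print(k.sum()); P=C[k]; print(np.nanmedian(P,0),np.nanmin(P,0),np.nanmax(P,0))
E
```

```text
t 1.6 pos [0.4549 0.2503 0.2312] yaw(tool y) 91.31 F [-1.1  0.4 -0.1] w 1.002 shift mm [105.2  -0.    0.2]
[0.38642631 0.24886171 0.37404259] [[-0.02, -0.96, -0.27], [1.0, -0.02, -0.01], [-0.0, -0.27, 0.96]]
491
[0.44947983 0.24935224 0.15969917] [0.44216065 0.23987005 0.14013126] [0.46087788 0.25913344 0.16225361]
```

View pics/w1.png

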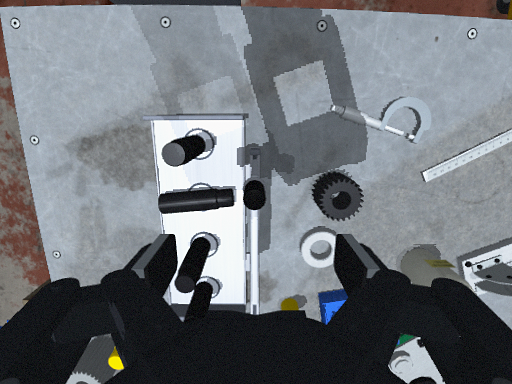

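The wrist view shows the knob at (254,195) and the bar from (160,203) to (235,198), slimmer end toward the guard. The empty ring under the bar shows at (200,187). I go down on the knob.

play_rows(
  plan=[
    [35, -1, -3, 0, -1],
    [70, -1, -3, 0, -1],
    [101, -1, -3, 0, -1],
    [101, -1, -3, 0, -1],
    [101, -1, -3, 0, 1],
    [101, -1, -3, 0, 1],
    [101, -1, -3, 0, 1],
    [101, -1, -3, 0, 1],
  ],
)

```text
time: 2.65
tool_pos: [0.4528, 0.2492, 0.1315]
tool_rot: [0.708, -0.008, 0.707, 0.008]
contact_force: [-0.7, 0.2, 1.7]
gripper_width: 0.214
```

play_rows(
  plan=[
    [0, 0, 0, 0, 1],
    [0, 0, 0, 0, 1],
  ],
)

```text
time: 2.9
tool_pos: [0.4528, 0.2492, 0.1315]
tool_rot: [0.708, -0.008, 0.707, 0.008]
contact_force: [-1.3, -0.9, 5.9]
gripper_width: 0.214
```

```bash
python3 -c "
from h import *
a=.0235
st,p,R=tool();go(p[0]+.222*np.cos(a),p[1]+.222*np.sin(a),p[2])"
```

```text
t 2.9 pos [0.4528 0.2492 0.1315] yaw(tool y) 91.32 F [-1.3 -0.9  5.9] w 0.214 shift mm [3.00e-01 1.00e-01 2.22e+02]
```

play_rows(
  plan=[
    [0, 0, 15, 0, 1],
    [0, 0, 45, 0, 1],
    [0, 0, 80, 0, 1],
    [0, 0, 115, 0, 1],
    [0, 0, 150, 0, 1],
    [0, 0, 180, 0, 1],
    [0, 0, 205, 0, 1],
    [0, 0, 215, 0, 1],
  ],
)

```text
time: 3.9
tool_pos: [0.6688, 0.2537, 0.1315]
tool_rot: [0.708, -0.008, 0.707, 0.008]
contact_force: [-2.7, -1.6, 6.5]
gripper_width: 0.216
```

play_rows(
  plan=[
    [0, 0, 2, 0, 1],
    [0, 0, 4, 0, 1],
    [0, 0, 5, 0, 1],
    [0, 0, 6, 0, 1],
    [0, 0, 6, 0, 1],
  ],
)

```text
time: 4.53
tool_pos: [0.6697, 0.2537, 0.1315]
tool_rot: [0.704, -0.009, 0.71, 0.008]
contact_force: [-16.7, -3.6, 12.8]
gripper_width: 0.214
```

play_rows(
  plan=[
    [0, 0, -3, 0, 1],
    [0, 0, -3, 0, -0.2],
    [0, 0, -3, 0, -0.2],
    [0, 0, -3, 0, -0.2],
    [-45, 0, -3, 0, -0.2],
    [-90, 0, -3, 0, -0.2],
    [-90, -25, -60, 0, -0.2],
    [-90, -50, -120, 0, -0.2],
  ],
)

```text
time: 5.52
tool_pos: [0.5562, 0.202, 0.221]
tool_rot: [0.708, -0.008, 0.707, 0.008]
contact_force: [0.3, -0.7, 0.4]
gripper_width: 0.602
```

play_rows(
  plan=[
    [0, -3, -45, 0, -0.2],
    [0, -5, -60, 0, -0.2],
    [0, -5, -60, 0, -0.2],
  ],
)

```text
time: 5.9
tool_pos: [0.4968, 0.1962, 0.2206]
tool_rot: [0.707, -0.008, 0.707, 0.008]
contact_force: [-0.4, 0.4, -0.1]
gripper_width: 0.601
```

```bash
python3 - <<'E'
from h import *
go(.498,.19,.1)
f=grab('wrist','w2.png')
T=grab('top'); C=cloud(T); 
k=(T['img'].max(2)<80)&(C[...,2]>.145)&(C[...,2]<.17)&(abs(C[...,1]-.255)<.03)
print('knob',np.median(C[k],0) if k.any() else None, k.sum())
C=cloud(f); np.save('C2.npy',C)
k=((f['img'].max(2)<75)&(C[...,2]>.02)&(C[...,2]<.05)&(C[...,1]<.25)&(abs(C[...,0]-.498)<.05)).astype(np.uint8)
n,l,q,c=cv2.connectedComponentsWithStats(k); i=1+q[1:,4].argmax(); P=C[l==i]; print(q[i])
print(cv2.minAreaRect((P[:,:2]*1000).astype(np.float32)),P[:,2].max(),np.median(P,0))
for z in(.024,):
    v,u=np.nonzero(l==i); W=plane(f,u,v,z)[:,:2]*1000; print(cv2.minAreaRect(W.astype(np.float32)))
E
```

```text
t 5.9 pos [0.4968 0.1962 0.2206] yaw(tool y) 91.35 F [-0.4  0.4 -0.1] w 0.601 shift mm [120.6  -6.2   0.9]
knob [0.89975609 0.25487139 0.15922678] 206
[ 196  160   79   27 1435]
((495.61505126953125, 170.5880126953125), (27.28364372253418, 98.99048614501953), 6.49403715133667) 0.04020265489792402 [0.49218378 0.17279732 0.03590919]
((496.5478820800781, 169.38265991210938), (28.619089126586914, 102.92901611328125), 6.722838401794434)
```

View pics/w2.png

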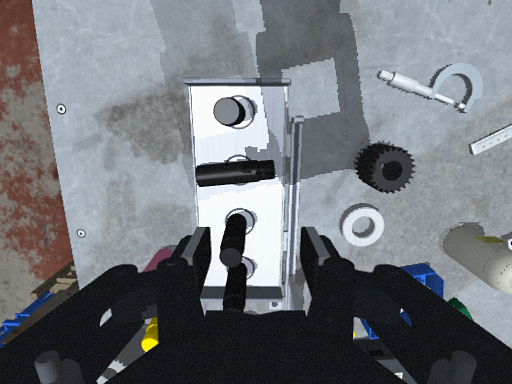

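play_rows(
  plan=[
    [0, 2, -1, 0.185, -0.2],
    [0, 4, -2, 0.37, -0.2],
    [0, 6, -3, 0.555, -0.2],
    [0, 9, -4, 0.74, -0.2],
    [0, 9, -4, 0.925, -0.2],
    [0, 9, -4, 1.11, -0.2],
    [0, 9, -4, 1.295, -0.2],
    [0, 9, -4, 1.479, -0.2],
  ],
)

```text
time: 7.0
tool_pos: [0.4939, 0.2051, 0.2202]
tool_rot: [0.526, 0.472, 0.526, -0.472]
contact_force: [0.1, 0.1, -0.0]
gripper_width: 0.599
```

play_rows(
  plan=[
    [40, 0, 0, 0, -0.2],
    [80, 0, 0, 0, -0.2],
    [120, 0, 0, 0, -0.2],
    [120, 0, 0, 0, -0.2],
  ],
)

```text
time: 7.5
tool_pos: [0.4907, 0.2043, 0.0963]
tool_rot: [0.526, 0.468, 0.529, -0.473]
contact_force: [-0.7, 0.1, -0.0]
gripper_width: 0.601
```

```bash
python3 - <<'E'
from h import *
go(.4925,.2048,.014); print(manip.state()['joint_pos'])
f=grab('wrist','w3.png'); S=grab('scene','s3.png'); T=grab('top')
C=cloud(f)
k=((f['img'].max(2)<75)&(C[...,2]>.02)&(C[...,2]<.045)&(abs(C[...,1]-.17)<.07)&(abs(C[...,0]-.497)<.03)).astype(np.uint8)
v,u=np.nonzero(k); W=plane(f,u,v,.024)[:,:2]*1000; print(len(v),cv2.minAreaRect(W.astype(np.float32)),C[k>0].max(0))
a=cv2.imread('pics/w3.png'); b=S['img'][130:330,190:350,::-1]
cv2.imwrite('pics/m3.png',np.hstack([cv2.resize(a,(440,330)),cv2.resize(b,(264,330))]))
E
```

```text
t 7.5 pos [0.4907 0.2043 0.0963] yaw(tool y) 6.57 F [-0.7  0.1 -0. ] w 0.601 shift mm [82.3  2.5 -0.4]
[ 2.54430527e-01 -4.06577768e-02  1.94159373e+00 -6.73375581e-05
  1.24893850e+00  1.39737258e-01]
3302 ((496.7718200683594, 166.830810546875), (27.817325592041016, 110.17251586914062), 6.235777378082275) [0.51436173 0.22171334 0.04021928]
```

View pics/m3.png

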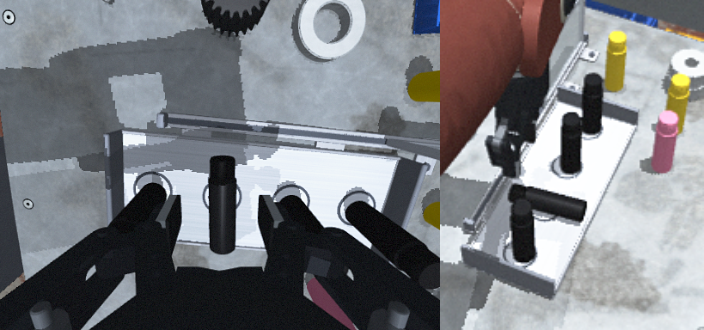

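The bar runs centred between the fingers, from (222,160) at its slim top to (222,250). The neighbours stand clear, so I go down.

play_rows(
  plan=[
    [30, 2, 0, 0, -0.2],
    [60, 2, 0, 0, -0.2],
    [75, 2, 0, 0, -0.2],
    [81, 2, 0, 0, -0.2],
    [81, 2, 0, 0, -0.2],
  ],
)

```text
time: 8.28
tool_pos: [0.4954, 0.2054, 0.0203]
tool_rot: [0.528, 0.471, 0.528, -0.47]
contact_force: [-0.2, -0.1, 0.2]
gripper_width: 0.598
```

play_rows(
  plan=[
    [0, 0, 0, 0, 1],
    [0, 0, 0, 0, 1],
    [0, 0, 0, 0, 1],
    [0, 0, 0, 0, 1],
    [0, 0, 0, 0, 1],
  ],
)

```text
time: 8.9
tool_pos: [0.4954, 0.2055, 0.0208]
tool_rot: [0.528, 0.471, 0.528, -0.47]
contact_force: [-2.3, -0.6, 4.7]
gripper_width: 0.302
```

play_rows(
  plan=[
    [0, 0, 0, 0, -0.1],
    [0, 0, 0, 0, -0.1],
    [3, 0, 0, 0, -0.1],
    [6, 0, 0, 0, -0.1],
    [6, 0, 0, 0, -0.1],
  ],
)

```text
time: 9.52
tool_pos: [0.4941, 0.205, 0.0127]
tool_rot: [0.528, 0.47, 0.528, -0.471]
contact_force: [0.0, 0.7, -0.1]
gripper_width: 0.551
```

play_rows(
  plan=[
    [0, 0, 0, 0, 1],
    [0, 0, 0, 0, 1],
    [0, 0, 0, 0, 1],
    [0, 0, 0, 0, 1],
    [0, 0, 0, 0, 1],
  ],
)

```text
time: 10.15
tool_pos: [0.4947, 0.2052, 0.0135]
tool_rot: [0.528, 0.471, 0.528, -0.47]
contact_force: [-1.1, -1.1, 2.7]
gripper_width: 0.309
```

play_rows(
  plan=[
    [-6, 0, 0, 0, 1],
    [-12, 0, 0, 0, 1],
    [-18, 0, 0, 0, 1],
    [-24, 0, 0, 0, 1],
    [-30, 0, 0, 0, 1],
    [-35, 0, 0, 0, 1],
    [-35, 0, 0, 0, 1],
  ],
)

```text
time: 11.02
tool_pos: [0.495, 0.2053, 0.049]
tool_rot: [0.528, 0.471, 0.528, -0.47]
contact_force: [0.0, 0.5, -3.0]
gripper_width: 0.31
```

```bash
cat > look.py <<'E'
import sys
from h import *
go(.4925,.2048,.014)
n=sys.argv[1]
f=grab('wrist','w%s.png'%n); S=grab('scene')
C=cloud(f); k=(f['img'].max(2)<75)&(C[...,2]>.012)&(abs(C[...,1]-.16)<.08)&(abs(C[...,0]-.497)<.035)
P=C[k]
for y in np.arange(.08,.24,.01):
    s=P[abs(P[:,1]-y)<.005]
    if len(s)>15: print(round(y,2),len(s),'x',np.median(s[:,0]).round(4),'ztop',np.percentile(s[:,2],95).round(4))
a=f['img'][:,:,::-1]; b=S['img'][130:330,190:350,::-1]
cv2.imwrite('pics/m%s.png'%n,np.hstack([cv2.resize(a,(440,330)),cv2.resize(b,(264,330))]))
E
python3 look.py 4
```

```text
t 11.03 pos [0.495  0.2053 0.049 ] yaw(tool y) 6.59 F [ 0.   0.5 -3. ] w 0.31 shift mm [35.  -2.6  0.2]
0.17 193 x 0.4929 ztop 0.0737
0.18 743 x 0.4968 ztop 0.0742
0.19 823 x 0.4956 ztop 0.0744
0.2 1708 x 0.4963 ztop 0.1071
0.21 4426 x 0.4804 ztop 0.1461
0.22 16858 x 0.4939 ztop 0.1504
0.23 2709 x 0.5056 ztop 0.1527
```

View pics/m4.png

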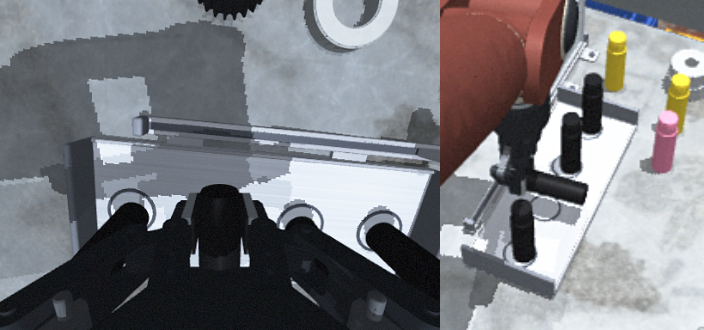

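The gauge came up level and isn't drooping, so the grip is too stiff for it to pivot under gravity. I ease the grip a little at a time so the foot swings down.

play_rows(
  plan=[
    [0, 0, 0, 0, 0.6],
    [0, 0, 0, 0, 0.5],
    [0, 0, 0, 0, 0.45],
    [0, 0, 0, 0, 0.42],
  ],
)

```text
time: 11.62
tool_pos: [0.4945, 0.2051, 0.0482]
tool_rot: [0.528, 0.47, 0.528, -0.47]
contact_force: [-0.3, 0.6, -2.5]
gripper_width: 0.306
```

```bash
python3 look.py 5 | head -5
```

```text
t 11.62 pos [0.4945 0.2051 0.0482] yaw(tool y) 6.59 F [-0.3  0.6 -2.5] w 0.306 shift mm [34.2 -2.   0.1]
0.17 203 x 0.4925 ztop 0.0732
0.18 751 x 0.4965 ztop 0.0734
0.19 806 x 0.4951 ztop 0.0739
0.2 1738 x 0.4967 ztop 0.1072
```

play_rows(
  plan=[
    [0, 0, 0, 0, 0.4],
    [0, 0, 0, 0, 0.4],
    [0, 0, 0, 0, 0.39],
    [0, 0, 0, 0, 0.39],
  ],
)

```text
time: 12.22
tool_pos: [0.4945, 0.2051, 0.0483]
tool_rot: [0.528, 0.47, 0.528, -0.47]
contact_force: [-0.4, -0.3, -3.6]
gripper_width: 0.311
```

```bash
python3 look.py 6 | head -5
```

```text
t 12.22 pos [0.4945 0.2051 0.0483] yaw(tool y) 6.59 F [-0.4 -0.3 -3.6] w 0.311 shift mm [34.3 -2.1  0.1]
0.17 191 x 0.4925 ztop 0.0732
0.18 750 x 0.4964 ztop 0.0735
0.19 837 x 0.4953 ztop 0.0738
0.2 1713 x 0.4967 ztop 0.1072
```

play_rows(
  plan=[
    [0, 0, 0, 0, 0.38],
    [0, 0, 0, 0, 0.38],
    [0, 0, 0, 0, 0.375],
    [0, 0, 0, 0, 0.37],
  ],
)

```text
time: 12.82
tool_pos: [0.4945, 0.2052, 0.0483]
tool_rot: [0.528, 0.47, 0.528, -0.47]
contact_force: [0.7, -0.1, -3.1]
gripper_width: 0.316
```

```bash
python3 look.py 7 | head -5
```

```text
t 12.82 pos [0.4945 0.2052 0.0483] yaw(tool y) 6.59 F [ 0.7 -0.1 -3.1] w 0.316 shift mm [34.3 -2.1  0.1]
0.17 194 x 0.4928 ztop 0.0732
0.18 748 x 0.4964 ztop 0.0735
0.19 814 x 0.4952 ztop 0.0738
0.2 1730 x 0.4965 ztop 0.1066
```

play_rows(
  plan=[
    [0, 0, 0, 0, 0.365],
    [0, 0, 0, 0, 0.36],
    [0, 0, 0, 0, 0.355],
  ],
)

```text
time: 13.3
tool_pos: [0.4945, 0.2051, 0.0483]
tool_rot: [0.528, 0.47, 0.528, -0.47]
contact_force: [0.2, 0.5, -2.5]
gripper_width: 0.327
```

```bash
python3 look.py 8 | head -5
```

```text
t 13.3 pos [0.4945 0.2051 0.0483] yaw(tool y) 6.59 F [ 0.2  0.5 -2.5] w 0.327 shift mm [34.3 -2.   0.1]
0.17 196 x 0.4924 ztop 0.0733
0.18 749 x 0.4964 ztop 0.0736
0.19 815 x 0.4951 ztop 0.0739
0.2 1695 x 0.4967 ztop 0.1061
```

play_rows(
  plan=[
    [0, 0, 0, 0, 0.35],
    [0, 0, 0, 0, 0.345],
  ],
)

```text
time: 13.65
tool_pos: [0.4946, 0.2051, 0.0484]
tool_rot: [0.528, 0.47, 0.528, -0.47]
contact_force: [0.1, 0.1, -2.9]
gripper_width: 0.328
```

```bash
python3 look.py 9 | head -5
```

```text
t 13.65 pos [0.4946 0.2051 0.0484] yaw(tool y) 6.59 F [ 0.1  0.1 -2.9] w 0.328 shift mm [34.4 -2.1  0.1]
0.16 20 x 0.486 ztop 0.0618
0.17 446 x 0.4967 ztop 0.0679
0.18 609 x 0.4966 ztop 0.0696
0.19 707 x 0.4949 ztop 0.0716
```

It is pivoting: about 10° of droop and still held. I hold this grip and let it go on.

play_rows(
  plan=[
    [0, 0, 0, 0, 0.345],
    [0, 0, 0, 0, 0.345],
  ],
)

```text
time: 14.0
tool_pos: [0.4946, 0.2053, 0.0485]
tool_rot: [0.528, 0.471, 0.528, -0.47]
contact_force: [-0.2, 1.1, -0.9]
gripper_width: 0.325
```

```bash
python3 look.py 10 | head -6
```

```text
t 14.0 pos [0.4946 0.2053 0.0485] yaw(tool y) 6.59 F [-0.2  1.1 -0.9] w 0.325 shift mm [34.5 -2.2  0.2]
0.15 122 x 0.4965 ztop 0.0493
0.16 330 x 0.4987 ztop 0.0537
0.17 354 x 0.4978 ztop 0.0583
0.18 425 x 0.4966 ztop 0.0634
0.19 528 x 0.4949 ztop 0.0683
```

play_rows(
  plan=[
    [-5, 0, 0, 0, 0.345],
    [-10, 0, 0, 0, 0.345],
    [-15, 0, 0, 0, 0.345],
    [-20, 0, 0, 0, 0.345],
    [-25, 0, 0, 0, 0.345],
    [-30, 0, 0, 0, 0.345],
    [-35, 0, 0, 0, 0.345],
    [-35, 0, 0, 0, 0.345],
  ],
)

```text
time: 15.1
tool_pos: [0.4949, 0.2053, 0.0839]
tool_rot: [0.528, 0.471, 0.528, -0.47]
contact_force: [0.1, 0.1, -3.2]
gripper_width: 0.329
```

```bash
python3 look.py 11
```

```text
t 15.1 pos [0.4949 0.2053 0.0839] yaw(tool y) 6.59 F [ 0.1  0.1 -3.2] w 0.329 shift mm [69.9 -2.6  0.2]
0.15 184 x 0.4987 ztop 0.0828
0.16 308 x 0.4992 ztop 0.0875
0.17 329 x 0.4984 ztop 0.0924
0.18 412 x 0.4968 ztop 0.098
0.19 503 x 0.4949 ztop 0.1035
0.2 1410 x 0.4966 ztop 0.1413
0.21 4263 x 0.4791 ztop 0.1811
0.22 16957 x 0.4936 ztop 0.1853
0.23 2777 x 0.5057 ztop 0.1878
```

View pics/m11.png

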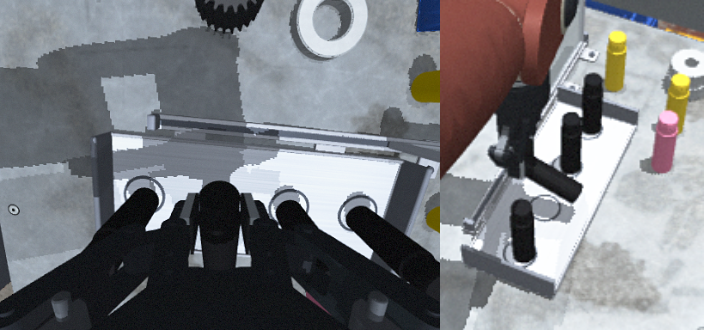

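The bar is held at about 27° of droop, foot clear of the plate, seen in the scene half at (550,180). I ease the grip further.

play_rows(
  plan=[
    [0, 0, 0, 0, 0.34],
    [0, 0, 0, 0, 0.34],
  ],
)

```text
time: 15.45
tool_pos: [0.4948, 0.2055, 0.0838]
tool_rot: [0.528, 0.471, 0.528, -0.47]
contact_force: [-0.7, 0.5, 0.9]
gripper_width: 0.328
```

```bash
python3 look.py 12|head -7
```

```text
t 15.45 pos [0.4948 0.2055 0.0838] yaw(tool y) 6.58 F [-0.7  0.5  0.9] w 0.328 shift mm [69.8 -2.4  0.5]
0.19 70 x 0.4919 ztop 0.1219
0.2 792 x 0.5086 ztop 0.1425
0.21 4214 x 0.4795 ztop 0.181
0.22 16663 x 0.4932 ztop 0.1852
0.23 2930 x 0.5059 ztop 0.1877
```

```bash
python3 look.py 13|head -1
```

```text
t 15.55 pos [0.4948 0.2054 0.0839] yaw(tool y) 6.59 F [-0.5  1.6  0.9] w 0.328 shift mm [69.8 -2.5  0.4]
```

View pics/m13.png

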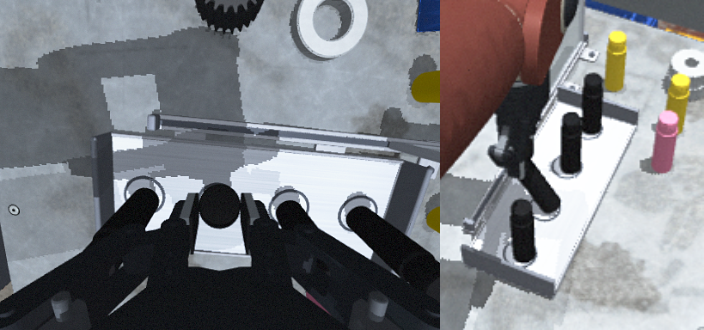

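play_rows(
  plan=[
    [0, 0, 0, 0, 0.42],
    [-6, 0, 0, 0, 0.42],
    [-12, 0, 0, 0, 0.42],
    [-12, 0, 0, 0, 0.42],
  ],
)

```text
time: 16.15
tool_pos: [0.4948, 0.2051, 0.0957]
tool_rot: [0.528, 0.471, 0.528, -0.47]
contact_force: [0.7, 0.3, -1.8]
gripper_width: 0.312
```

```bash
cat > tilt.py <<'E'
from h import *
go(.4925,.2048,.014)
S=grab('scene'); C=cloud(S)
k=((S['img'].max(2)<70)&(abs(C[...,0]-.492)<.03)&(abs(C[...,1]-.17)<.065)&(C[...,2]>.013)&(C[...,2]<.19)).astype(np.uint8)
tz=tool()[1][2]
k[C[...,2]>tz]=0
P=C[k>0]; 
for z in np.arange(.015,.12,.006):
    s=P[abs(P[:,2]-z)<.003]
    if len(s)>5: print(round(z,3),len(s),'x',s[:,0].min().round(3),s[:,0].max().round(3),'y',np.percentile(s[:,1],3).round(4),np.percentile(s[:,1],97).round(4))
f=grab('wrist'); C=cloud(f)
k=(f['img'].max(2)<75)&(abs(C[...,0]-.494)<.012)&(abs(C[...,1]-.21)<.05)&(C[...,2]>.02)&(C[...,2]<.2)
# top disc, in the gap of the fingers
u,v=np.meshgrid(np.arange(512),np.arange(384)); q=(u>235)&(u<277)&(v>205)&(v<275)&(C[...,2]>.02)&(C[...,2]<tz+.06)
A=C[q]; c=np.c_[A[:,0],A[:,1],np.ones(len(A))]
print('gap pts',len(A),np.median(A,0).round(4),'z pct',np.percentile(A[:,2],[5,50,95]).round(4),'ypct',np.percentile(A[:,1],[5,95]).round(4))
b=A.copy()
for _ in range(3):
    w,_1,_2,_3=np.linalg.lstsq(np.c_[b[:,:2],np.ones(len(b))],b[:,2],rcond=None); e=b[:,2]-np.c_[b[:,:2],np.ones(len(b))]@w; b=b[abs(e)<max(.002,e.std())]
print('plane slopes x,y',w[:2].round(3),len(b),np.abs(e).mean())
E
python3 tilt.py
```

```text
t 16.15 pos [0.4948 0.2051 0.0957] yaw(tool y) 6.59 F [ 0.7  0.3 -1.8] w 0.312 shift mm [81.7 -2.4 -0. ]
0.033 9 x 0.484 0.492 y 0.1562 0.1731
0.039 34 x 0.484 0.504 y 0.1544 0.173
0.045 34 x 0.482 0.504 y 0.1567 0.1784
0.051 35 x 0.482 0.505 y 0.1606 0.1793
0.057 34 x 0.481 0.504 y 0.1637 0.1833
0.063 26 x 0.482 0.503 y 0.1685 0.1863
0.069 36 x 0.481 0.503 y 0.1708 0.1869
0.075 36 x 0.48 0.503 y 0.175 0.1941
0.081 34 x 0.48 0.503 y 0.1778 0.1955
0.087 34 x 0.48 0.502 y 0.18 0.1976
0.093 24 x 0.482 0.502 y 0.1851 0.1952
gap pts 1847 [0.4932 0.2138 0.1142] z pct [0.103  0.1142 0.1193] ypct [0.1951 0.2232]
plane slopes x,y [ 0.061 -0.534] 1345 0.0005739038511551308
```

The top face and the lower edge both read 28° off vertical, with the foot about 10 mm clear. I set the foot corner on the plate and swing the grip over it with the light grip.

play_rows(
  plan=[
    [5, 0, 0, 0, 0.42],
    [10, 0, 0, 0, 0.42],
    [10, 0, 0, 0, 0.36],
    [10, 0, 0, 0, 0.35],
  ],
)

```text
time: 16.75
tool_pos: [0.4944, 0.2051, 0.0851]
tool_rot: [0.528, 0.47, 0.528, -0.471]
contact_force: [-0.5, 0.0, -3.8]
gripper_width: 0.325
```

play_rows(
  plan=[
    [-1, 0, 6, 0, 0.345],
    [-2, 0, 12, 0, 0.345],
    [-3, 0, 18, 0, 0.345],
    [-3, 0, 24, 0, 0.345],
    [-3, 0, 30, 0, 0.345],
    [-3, 0, 34, 0, 0.345],
    [-3, 0, 37, 0, 0.345],
    [-3, 0, 37, 0, 0.345],
  ],
)

```text
time: 17.75
tool_pos: [0.4988, 0.1683, 0.0883]
tool_rot: [0.528, 0.47, 0.528, -0.471]
contact_force: [0.6, -0.2, -2.1]
gripper_width: 0.331
```

```bash
python3 tilt.py
```

```text
t 17.75 pos [0.4988 0.1683 0.0883] yaw(tool y) 6.57 F [ 0.6 -0.2 -2.1] w 0.331 shift mm [ 74.3  -2.  -37. ]
0.027 20 x 0.487 0.508 y 0.1191 0.1345
0.033 27 x 0.487 0.51 y 0.1192 0.1389
0.039 42 x 0.486 0.509 y 0.1212 0.1467
0.045 31 x 0.486 0.511 y 0.1258 0.1468
0.051 37 x 0.486 0.508 y 0.1287 0.151
0.057 34 x 0.485 0.507 y 0.1326 0.1515
0.063 34 x 0.486 0.508 y 0.1361 0.1559
0.069 29 x 0.485 0.508 y 0.138 0.1582
0.075 36 x 0.485 0.507 y 0.1428 0.162
0.081 30 x 0.484 0.509 y 0.1463 0.1579
0.087 19 x 0.486 0.504 y 0.1493 0.1571
gap pts 1841 [0.4974 0.1772 0.1074] z pct [0.0962 0.1074 0.1124] ypct [0.1593 0.1865]
plane slopes x,y [ 0.053 -0.532] 1384 0.0005620912521847094
```

The foot dragged along and the tilt stayed at 28°, so sliding on the plate does not pivot it. Instead I hold it firmly, carry it outside the near end fence with the foot toward the fence, and push it upright against the 40 mm fixed face.

play_rows(
  plan=[
    [0, 0, 0, 0, 1],
    [0, 0, 0, 0, 1],
    [-30, 0, 0, 0, 1],
    [-65, 0, 0, 0, 1],
    [-100, 0, 0, 0, 1],
    [-130, 0, 0, 0, 1],
    [-130, 0, 0, 0, 1],
  ],
)

```text
time: 18.73
tool_pos: [0.5005, 0.1688, 0.2215]
tool_rot: [0.529, 0.472, 0.527, -0.469]
contact_force: [-0.5, 1.0, -3.7]
gripper_width: 0.309
```

play_rows(
  plan=[
    [0, -21, -4, -0.185, 1],
    [0, -42, -8, -0.37, 1],
    [0, -63, -12, -0.555, 1],
    [0, -84, -16, -0.74, 1],
    [0, -105, -20, -0.925, 1],
    [0, -126, -24, -1.11, 1],
    [0, -147, -28, -1.295, 1],
    [0, -167, -31, -1.479, 1],
  ],
)

```text
time: 19.73
tool_pos: [0.3278, 0.1798, 0.2159]
tool_rot: [0.706, -0.011, 0.708, 0.01]
contact_force: [0.5, -0.6, -2.3]
gripper_width: 0.309
```

```bash
python3 tilt.py; python3 - <<'E'
from h import *
T=grab('top'); C=cloud(T)
# near fence: points with z .03-.055
k=(C[...,2]>.03)&(C[...,2]<.052)&(C[...,0]>.36)&(C[...,0]<.405)&(abs(C[...,1]-.175)<.055)
P=C[k]; print(len(P), np.percentile(P,[3,50,97],axis=0).round(4).tolist() if len(P) else '')
E
```

```text
t 19.73 pos [0.3278 0.1798 0.2159] yaw(tool y) 91.68 F [ 0.5 -0.6 -2.3] w 0.309 shift mm [201.4  20.3 166.1]
gap pts 2157 [0.3186 0.1792 0.2338] z pct [0.0899 0.2338 0.2396] ypct [0.1658 0.1898]
plane slopes x,y [-1.288  0.3  ] 675 0.0051308079703406
143 [[0.3853, 0.123, 0.0353], [0.3883, 0.1749, 0.0391], [0.3915, 0.227, 0.0425]]
```

play_rows(
  plan=[
    [10, 0, -4, 0, 1],
    [40, 0, -4, 0, 1],
    [75, 0, -4, 0, 1],
    [105, 0, -4, 0, 1],
    [125, 0, -4, 0, 1],
    [125, 0, -4, 0, 1],
  ],
)

```text
time: 20.62
tool_pos: [0.3235, 0.1792, 0.0905]
tool_rot: [0.705, -0.008, 0.709, 0.007]
contact_force: [0.6, -0.7, -2.8]
gripper_width: 0.307
```

play_rows(
  plan=[
    [0, 0, 5, 0, 1],
    [0, 0, 10, 0, 1],
    [0, 0, 15, 0, 1],
    [0, 0, 20, 0, 1],
    [0, 0, 24, 0, 1],
    [0, 0, 24, 0, 1],
  ],
)

```text
time: 21.38
tool_pos: [0.3486, 0.1807, 0.0936]
tool_rot: [0.706, -0.008, 0.708, 0.008]
contact_force: [-5.8, 1.4, -2.3]
gripper_width: 0.308
```

```bash
python3 tilt.py
```

```text
t 21.38 pos [0.3486 0.1807 0.0936] yaw(tool y) 91.3 F [-5.8  1.4 -2.3] w 0.308 shift mm [ 79.1  20.8 144.8]
gap pts 2065 [0.3374 0.1801 0.1139] z pct [0.0294 0.1139 0.1177] ypct [0.1709 0.1899]
plane slopes x,y [-1.075  0.215] 483 0.0029470552106406404
```

```bash
cat > tp.py <<'E'
from h import *
go(.4995,.173,.1)
f=grab('wrist'); C=cloud(f); tz=tool()[1][2]
u,v=np.meshgrid(np.arange(512),np.arange(384)); q=(u>225)&(u<287)&(v>195)&(v<300)&(C[...,2]>tz+.008)&(C[...,2]<tz+.035)
A=C[q]; b=A[abs(A[:,2]-np.median(A[:,2]))<.008]
for _ in range(6):
    M=np.c_[b[:,:2],np.ones(len(b))]; w=np.linalg.lstsq(M,b[:,2],rcond=None)[0]; e=b[:,2]-M@w; b=b[abs(e)<max(.0012,1.7*e.std())]
print('n',len(A),len(b),'top ctr',b.mean(0).round(4),'min',b.min(0).round(4),'max',b.max(0).round(4),'slope deg',np.degrees(np.arctan(w[:2])).round(1),'res',e.std().round(5))
E
python3 tp.py
```

```text
t 21.48 pos [0.3484 0.1807 0.0935] yaw(tool y) 91.31 F [-5.6  0.3 -2. ] w 0.312 shift mm [ -7.  -11.1 150.8]
n 2528 1766 top ctr [0.3377 0.1806 0.1147] min [0.326  0.1658 0.1096] max [0.3589 0.1959 0.122 ] slope deg [18.8  0. ] res 0.00057
```

The tilt is down to 18.8° and the push force is about 6 N. I continue.

play_rows(
  plan=[
    [0, 0, 5, 0, 1],
    [0, 0, 10, 0, 1],
    [0, 0, 15, 0, 1],
    [0, 0, 19, 0, 1],
    [0, 0, 22, 0, 1],
    [0, 0, 22, 0, 1],
  ],
)

```text
time: 22.28
tool_pos: [0.3708, 0.1812, 0.094]
tool_rot: [0.706, -0.008, 0.708, 0.008]
contact_force: [-5.6, 0.6, -0.2]
gripper_width: 0.305
```

```bash
python3 tp.py
```

```text
t 22.27 pos [0.3708 0.1812 0.094 ] yaw(tool y) 91.3 F [-5.6  0.6 -0.2] w 0.305 shift mm [ -6.4 -11.2 128.4]
n 2738 1779 top ctr [0.3581 0.1811 0.1176] min [0.3459 0.1667 0.1151] max [0.3781 0.1963 0.121 ] slope deg [6.7 0. ] res 0.00054
```

play_rows(
  plan=[
    [0, 0, 4, 0, 1],
    [0, 0, 8, 0, 1],
    [0, 0, 11, 0, 1],
    [0, 0, 11, 0, 1],
  ],
)

```text
time: 22.82
tool_pos: [0.3824, 0.1816, 0.0939]
tool_rot: [0.707, -0.008, 0.707, 0.008]
contact_force: [-3.3, 1.0, 0.4]
gripper_width: 0.292
```

```bash
python3 tp.py
```

```text
t 22.82 pos [0.3824 0.1816 0.0939] yaw(tool y) 91.3 F [-3.3  1.   0.4] w 0.292 shift mm [ -6.2 -11.3 116.8]
n 3084 1786 top ctr [0.3682 0.1815 0.1188] min [0.356  0.1672 0.1175] max [0.3862 0.1963 0.1202] slope deg [0.6 0.2] res 0.00053
```

The gauge is upright within 0.6°, but it has crept to the edge of the pads. I set it on the bench right here and regrip it centrally.

play_rows(
  plan=[
    [0, 0, -2, 0, 1],
    [5, 0, -3, 0, 1],
    [10, 0, -3, 0, 1],
    [15, 0, -3, 0, 1],
    [18, 0, -3, 0, 1],
  ],
)

```text
time: 23.5
tool_pos: [0.38, 0.1812, 0.0756]
tool_rot: [0.708, -0.008, 0.707, 0.008]
contact_force: [-0.9, 0.3, 6.8]
gripper_width: 0.294
```

```bash
python3 tp.py
```

```text
t 23.5 pos [0.38   0.1812 0.0756] yaw(tool y) 91.33 F [-0.9  0.3  6.8] w 0.294 shift mm [-24.3 -10.9 119.3]
n 3069 1774 top ctr [0.3655 0.1811 0.1003] min [0.353  0.1668 0.0987] max [0.3891 0.196  0.102 ] slope deg [ 2.1 -0.3] res 0.00054
```

play_rows(
  plan=[
    [0, 0, 0, 0, 0.2],
    [0, 0, 0, 0, -0.3],
    [0, 0, 0, 0, -0.3],
    [0, 0, -6, 0, -0.3],
    [0, 0, -12, 0, -0.3],
    [0, 0, -12, 0, -0.3],
  ],
)

```text
time: 24.3
tool_pos: [0.3667, 0.1809, 0.0751]
tool_rot: [0.707, -0.008, 0.707, 0.008]
contact_force: [0.7, -0.8, -0.3]
gripper_width: 0.651
```

```bash
python3 tp.py
```

```text
t 24.3 pos [0.3667 0.1809 0.0751] yaw(tool y) 91.35 F [ 0.7 -0.8 -0.3] w 0.651 shift mm [-24.9 -11.1 132.5]
n 2236 1567 top ctr [0.3676 0.1803 0.1002] min [0.3554 0.1683 0.0989] max [0.3799 0.1926 0.1015] slope deg [0.6 0.1] res 0.00051
```

It stands by itself on the bench, level, with its top at z = 0.100, centred between the open fingers. I regrip deeper.

play_rows(
  plan=[
    [10, 0, 1, 0, -0.3],
    [20, 0, 1, 0, -0.3],
    [20, 0, 1, 0, -0.3],
    [20, 0, 1, 0, 1],
    [20, 0, 1, 0, 1],
    [20, 0, 1, 0, 1],
    [20, 0, 1, 0, 1],
    [20, 0, 1, 0, 1],
  ],
)

```text
time: 25.35
tool_pos: [0.3686, 0.181, 0.0556]
tool_rot: [0.707, -0.008, 0.707, 0.008]
contact_force: [-0.5, -1.1, 1.5]
gripper_width: 0.317
```

play_rows(
  plan=[
    [-20, 0, 0, 0, 1],
    [-50, 0, 0, 0, 1],
    [-90, 0, 0, 0, 1],
    [-130, 0, 0, 0, 1],
    [-140, 0, 0, 0, 1],
    [-140, 0, 0, 0, 1],
  ],
)

```text
time: 26.1
tool_pos: [0.3681, 0.1809, 0.1945]
tool_rot: [0.707, -0.008, 0.707, 0.008]
contact_force: [-0.7, 0.5, -3.9]
gripper_width: 0.311
```

```bash
python3 - <<'E'
from h import *
d=go(.4995,.173,.2)
st,p,R=tool(); print('place2 est',p)
T=grab('top'); 
# dark ring px on plate near place2, from top view
C=cloud(T); g=T['img'].min(2)
a=T['img'][195:275,235:315,::-1]; cv2.imwrite('pics/ring.png',cv2.resize(a,(640,640),interpolation=cv2.INTER_CUBIC)[:600])
E
```

```text
t 26.1 pos [0.3681 0.1809 0.1945] yaw(tool y) 91.33 F [-0.7  0.5 -3.9] w 0.311 shift mm [ -5.5 -11.  131.2]
place2 est [0.36807569 0.18093102 0.19453179]
```

View pics/ring.png

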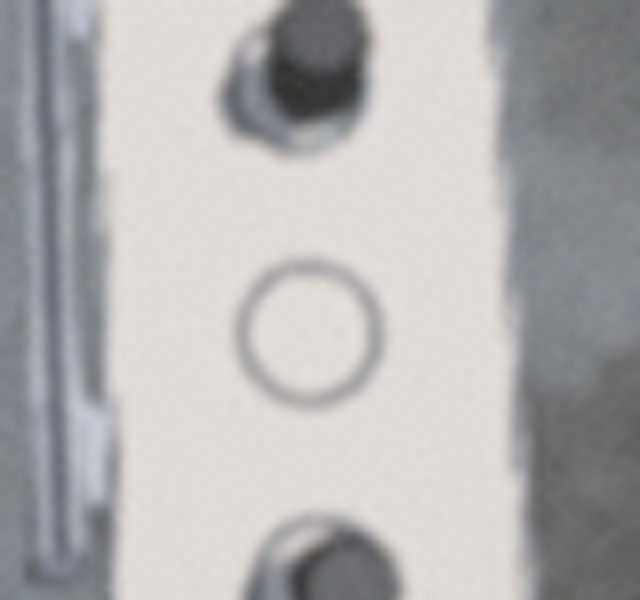

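The empty ring is clear, centred at crop (311,334) and unoccupied. I compute its position from the top and wrist cameras.

```bash
python3 - <<'E'
from h import *
for n in('top','wrist','scene'):
    f=grab(n); v,u=np.mgrid[:384,:512]; W=plane(f,u,v,.01); g=f['img'].max(2).astype(int)
    d=np.hypot(W[...,0]-.4995,W[...,1]-.173)
    if n=='wrist': print('proj',proj(f,[.4995,.173,.01]))
    near=(d<.03); med=np.median(g[near]) if near.any() else 0
    k=(near&(d>.013)&(g<med-30))
    P=W[k][:,:2]
    if len(P)<12: print(n,len(P),med); continue
    A=np.c_[2*P,np.ones(len(P))]; s=np.linalg.lstsq(A,(P**2).sum(1),rcond=None)[0]
    for _ in range(4):
        r=np.hypot(*(P-s[:2]).T); k2=abs(r-.0207)<.004; A=np.c_[2*P[k2],np.ones(k2.sum())]; s=np.linalg.lstsq(A,(P[k2]**2).sum(1),rcond=None)[0]
    print(n,len(P),k2.sum(),'centre',s[:2].round(4),'r',np.sqrt(s[2]+s[:2]@s[:2]).round(4))
f=grab('top'); print('hand pt',plane(f,273.44,236.3,.01)[:2])
E
```

```text
top 99 99 centre [0.4977 0.1754] r 0.0199
proj [247.67125097 269.40826148]
wrist 0 31.0
scene 105 95 centre [0.4951 0.1761] r 0.021
hand pt [0.49747866 0.17484694]
```

play_rows(
  plan=[
    [0, -2, 20, 0, 1],
    [0, -4, 50, 0, 1],
    [0, -6, 80, 0, 1],
    [0, -8, 110, 0, 1],
    [0, -9, 129, 0, 1],
    [40, -9, 129, 0, 1],
    [75, -9, 129, 0, 1],
    [105, -9, 129, 0, 1],
  ],
)

```text
time: 27.35
tool_pos: [0.4964, 0.1747, 0.0875]
tool_rot: [0.706, -0.008, 0.708, 0.008]
contact_force: [-0.4, -0.9, -2.5]
gripper_width: 0.322
```

play_rows(
  plan=[
    [0, 0, 0, 0, 1],
    [0, 0, 0, 0, 1],
  ],
)

```text
time: 27.6
tool_pos: [0.498, 0.1751, 0.091]
tool_rot: [0.707, -0.008, 0.707, 0.008]
contact_force: [0.9, -0.4, -2.0]
gripper_width: 0.314
```

```bash
python3 tp.py; python3 - <<'E'
from h import *
f=grab('wrist','w20.png'); print(proj(f,[.497,.175,.01]))
S=grab('scene'); T=grab('top')
a=f['img'][120:345,130:370,::-1]; b=S['img'][190:290,220:320,::-1]
cv2.imwrite('pics/m20.png',np.hstack([cv2.resize(a,(400,375)),cv2.resize(b,(375,375),interpolation=cv2.INTER_CUBIC)]))
E
```

```text
t 27.6 pos [0.498  0.1751 0.091 ] yaw(tool y) 91.33 F [ 0.9 -0.4 -2. ] w 0.314 shift mm [-9.  -2.1  1.4]
n 1769 607 top ctr [0.4887 0.175  0.1147] min [0.4832 0.1602 0.1106] max [0.5036 0.1902 0.1194] slope deg [12.6  0.4] res 0.00181
[254.95025221 197.01025093]
```

View pics/m20.png

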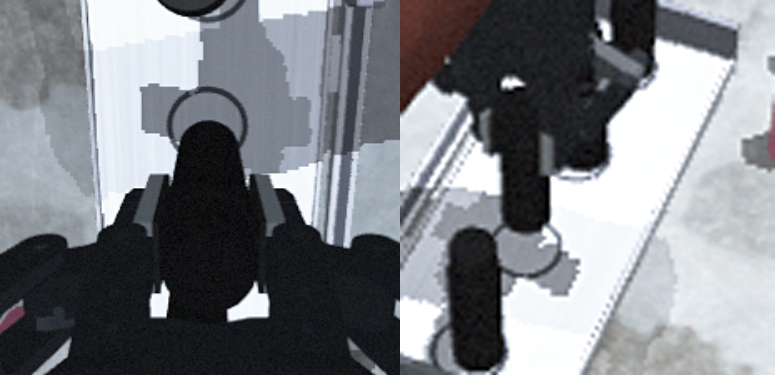

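```bash
python3 - <<'E'
from h import *
f=grab('wrist'); v,u=np.mgrid[:384,:512]; W=plane(f,u,v,.01); g=f['img'].max(2).astype(int)
print('foot edge z.036',plane(f,254.8,192.5,.036)[:2],'ring ctr hand',plane(f,254.2,193.8,.01)[:2])
d=np.hypot(W[...,0]-.4955,W[...,1]-.175); bg=cv2.medianBlur(f['img'].max(2),15).astype(int)
k=(abs(d-.0207)<.0035)&(W[...,0]<.492)&(g<bg-25)&(g>30)
P=W[k][:,:2]; A=np.c_[2*P,np.ones(len(P))]; s=np.linalg.lstsq(A,(P**2).sum(1),rcond=None)[0]
print(len(P),s[:2].round(4),np.sqrt(s[2]+s[:2]@s[:2]).round(4))
S=grab('scene')
print('scene foot bottom ctr px->z.036', plane(S,220+(525-400)/3.75,190+222/3.75,.036)[:2])
E
```

```text
foot edge z.036 [0.48566189 0.17466547] ring ctr hand [0.49419011 0.17429241]
223 [0.4953 0.1741] 0.0199
scene foot bottom ctr px->z.036 [0.49442441 0.17254332]
```

The wrist camera puts the gauge 3–4 mm past the ring centre in x. The top and scene cameras put it about on centre. I shift 2 mm back and lower it.

play_rows(
  plan=[
    [5, 0, -2, 0, 1],
    [12, 0, -2, 0, 1],
    [18, 0, -2, 0, 1],
    [22, 0, -2, 0, 1],
    [24, 0, -2, 0, 1],
    [24, 0, -2, 0, 1],
  ],
)

```text
time: 28.65
tool_pos: [0.4955, 0.1749, 0.0662]
tool_rot: [0.707, -0.008, 0.707, 0.008]
contact_force: [-0.3, -0.8, -2.7]
gripper_width: 0.321
```

play_rows(
  plan=[
    [1, 0, 0, 0, 1],
    [2, 0, 0, 0, 1],
    [2, 0, 0, 0, 1],
  ],
)

```text
time: 29.02
tool_pos: [0.4961, 0.175, 0.0656]
tool_rot: [0.707, -0.008, 0.707, 0.008]
contact_force: [-2.5, -2.4, 6.2]
gripper_width: 0.317
```

play_rows(
  plan=[
    [0, 0, 0, 0, 0.3],
    [0, 0, 0, 0, 0.1],
    [0, 0, 0, 0, -0.3],
    [0, 0, 0, 0, -0.3],
    [-20, 0, 0, 0, -0.3],
    [-60, 0, 0, 0, -0.3],
    [-100, 0, 0, 0, -0.3],
    [-130, 0, 0, 0, -0.3],
  ],
)

```text
time: 30.02
tool_pos: [0.496, 0.175, 0.1964]
tool_rot: [0.708, -0.008, 0.706, 0.008]
contact_force: [-0.8, -0.1, -0.8]
gripper_width: 0.649
```

```bash
python3 - <<'E'
from h import *
go(.67,.2537,.22)
f=grab('wrist'); S=grab('scene'); T=grab('top')
a=f['img'][:,:,::-1]; b=S['img'][130:300,200:340,::-1]
cv2.imwrite('pics/m21.png',np.hstack([cv2.resize(a,(448,336)),cv2.resize(b,(277,336),interpolation=cv2.INTER_CUBIC)]))
C=cloud(T); k=(C[...,2]>.103)&(C[...,2]<.118)&(abs(C[...,1]-.175)<.03)
for c in(.425,.4965,.575,.649):
    P=C[k&(abs(C[...,0]-c)<.03)]; print(c,len(P),P.mean(0).round(4) if len(P) else '')
C=cloud(f); k=(C[...,2]>.103)&(C[...,2]<.118)&(f['img'].max(2)<90)&(abs(C[...,1]-.175)<.03)
for c in(.425,.4965):
    P=C[k&(abs(C[...,0]-c)<.03)]; print('wrist',c,len(P),P.mean(0).round(4) if len(P) else '')
E
```

```text
t 30.02 pos [0.496  0.175  0.1964] yaw(tool y) 91.33 F [-0.8 -0.1 -0.8] w 0.649 shift mm [-23.3  74.7 175.8]
0.425 116 [0.4251 0.1688 0.11  ]
0.4965 0 
0.575 0 
0.649 106 [0.6475 0.1744 0.1096]
wrist 0.425 507 [0.4212 0.1709 0.1099]
wrist 0.4965 581 [0.4948 0.1746 0.1099]
```

View pics/m21.png

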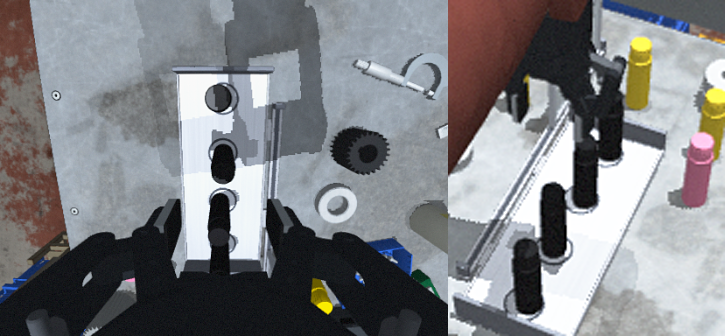

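The wrist picture shows the gauge standing on the second ring, between gauges 1 and 3. Its centre reads (0.4948, 0.1746) and the ring (0.4953, 0.1741), both from the wrist camera. Next I close the guard.

play_rows(
  plan=[
    [-23, 10, 25, 0, -0.3],
    [-23, 22, 50, 0, -0.3],
    [-23, 33, 75, 0, -0.3],
    [-23, 44, 100, 0, -0.3],
    [-23, 55, 125, 0, -0.3],
    [-23, 65, 150, 0, -0.3],
    [-23, 74, 174, 0, -0.3],
    [-23, 74, 174, 0, -0.3],
  ],
)

```text
time: 31.18
tool_pos: [0.6675, 0.2529, 0.214]
tool_rot: [0.706, -0.009, 0.708, 0.008]
contact_force: [0.1, -0.8, 0.1]
gripper_width: 0.651
```

```bash
python3 - <<'E'
from h import *
go(.6695,.2537,.1315)
f=grab('wrist'); C=cloud(f); k=(f['img'].max(2)<80)&(C[...,2]>.155)&(C[...,2]<.166)&(abs(C[...,0]-.67)<.03)&(abs(C[...,1]-.254)<.03)
P=C[k]; print(len(P),P.mean(0).round(4),P.min(0).round(4),P.max(0).round(4))
E
```

```text
t 31.18 pos [0.6675 0.2529 0.214 ] yaw(tool y) 91.33 F [ 0.1 -0.8  0.1] w 0.651 shift mm [82.5  0.9  2.3]
463 [0.6679 0.2539 0.1597] [0.6593 0.2448 0.155 ] [0.6784 0.2632 0.1621]
```

play_rows(
  plan=[
    [35, 1, 1, 0, -0.3],
    [70, 1, 1, 0, -0.3],
    [83, 1, 1, 0, -0.3],
    [83, 1, 1, 0, -0.3],
    [83, 1, 1, 0, 1],
    [83, 1, 1, 0, 1],
    [83, 1, 1, 0, 1],
    [83, 1, 1, 0, 1],
  ],
)

```text
time: 32.22
tool_pos: [0.6698, 0.2537, 0.1368]
tool_rot: [0.708, -0.008, 0.706, 0.008]
contact_force: [-1.0, -2.6, 6.2]
gripper_width: 0.212
```

play_rows(
  plan=[
    [0, 0, -10, 0, 1],
    [0, 0, -40, 0, 1],
    [0, 0, -75, 0, 1],
    [0, 0, -110, 0, 1],
    [0, 0, -145, 0, 1],
    [0, 0, -175, 0, 1],
    [0, 0, -200, 0, 1],
    [0, 0, -212, 0, 1],
  ],
)

```text
time: 33.22
tool_pos: [0.4573, 0.2493, 0.1367]
tool_rot: [0.709, -0.008, 0.705, 0.009]
contact_force: [2.6, -1.8, 6.6]
gripper_width: 0.207
```

play_rows(
  plan=[
    [0, 0, -3, 0, 1],
    [0, 0, -5, 0, 1],
    [0, 0, -7, 0, 1],
    [0, 0, -8, 0, 1],
    [0, 0, -8, 0, 1],
  ],
)

```text
time: 33.85
tool_pos: [0.4503, 0.2492, 0.1367]
tool_rot: [0.709, -0.008, 0.705, 0.009]
contact_force: [1.0, -1.6, 7.4]
gripper_width: 0.208
```

play_rows(
  plan=[
    [0, 0, -2, 0, 1],
    [0, 0, -4, 0, 1],
    [0, 0, -5, 0, 1],
    [0, 0, -6, 0, 1],
    [0, 0, -6, 0, 1],
  ],
)

```text
time: 34.48
tool_pos: [0.4498, 0.2492, 0.1368]
tool_rot: [0.714, -0.007, 0.7, 0.009]
contact_force: [24.1, 2.3, -7.9]
gripper_width: 0.209
```

The guard is hard against its shut stop after 220 mm of travel, at 24 N. I relax, release and retreat.

play_rows(
  plan=[
    [0, 0, 5, 0, 1],
    [0, 0, 5, 0, 0.3],
    [0, 0, 5, 0, -0.3],
    [0, 0, 5, 0, -0.3],
    [-30, 0, 5, 0, -0.3],
    [-70, 0, 5, 0, -0.3],
    [-110, 0, 5, 0, -0.3],
    [-110, 0, 5, 0, -0.3],
  ],
)

```text
time: 35.48
tool_pos: [0.4494, 0.2497, 0.2487]
tool_rot: [0.71, -0.007, 0.705, 0.009]
contact_force: [0.3, 0.4, 0.2]
gripper_width: 0.651
```

play_rows(
  plan=[
    [0, 40, -25, 0, -0.3],
    [0, 80, -50, 0, -0.3],
    [0, 120, -75, 0, -0.3],
    [0, 160, -90, 0, -0.3],
    [0, 200, -100, 0, -0.3],
    [0, 200, -100, 0, -0.3],
  ],
)

```text
time: 36.22
tool_pos: [0.3414, 0.4478, 0.2424]
tool_rot: [0.706, -0.01, 0.708, 0.009]
contact_force: [-0.5, 0.1, -0.9]
gripper_width: 0.652
```

```bash
python3 - <<'E'
from h import *
go(.455,.25,.13)
T=grab('top'); S=grab('scene')
for n,f in(('top',T),('scene',S)):
    C=cloud(f); dk=f['img'].max(2)<90
    for c in((.425,.17),(.496,.175),(.5725,.1735),(.648,.175)):
        P=C[(C[...,2]>.1)&(C[...,2]<.118)&(np.hypot(C[...,0]-c[0],C[...,1]-c[1])<.028)]; print(n,c,len(P),P.mean(0).round(4) if len(P) else '')
    k=(C[...,2]>.15)&(C[...,2]<.166)&dk&(abs(C[...,1]-.25)<.03)&(C[...,0]<.7)&(C[...,0]>.4); print('knob',k.sum(),C[k].mean(0).round(4))
    for nm,c,h in(('pinion',(.48,.36),.04),('ring',(.57,.34),.01)):
        k=(C[...,2]>h)&(C[...,2]<h+.02)&(np.hypot(C[...,0]-c[0],C[...,1]-c[1])<.06); print(nm,k.sum(),C[k].mean(0).round(4))
    im0=cv2.imread('pics/%s0.png'%n)[:,:,::-1].astype(int)
    r0,r1,c0,c1=(200,265,180,215) if n=='top' else (185,245,155,200)
    print('diff vs start around pinion/ring',np.abs(f['img'].astype(int)-im0)[r0:r1,c0:c1].mean().round(2))
# foot vs ring in scene view
f=S; v,u=np.mgrid[:384,:512]; W=plane(f,u,v,.0105)
g=f['img'].max(2)
k=(g<60)&(cloud(f)[...,2]<.03)&(np.hypot(W[...,0]-.496,W[...,1]-.175)<.03); yy,xx=np.nonzero(k)
d=(W[k][:,:2]); print('gauge foot px: x',d[:,0].min().round(4),'y',d[:,1].min().round(4),d[:,1].max().round(4))
E
```

```text
t 36.23 pos [0.3414 0.4478 0.2424] yaw(tool y) 91.53 F [-0.5  0.1 -0.9] w 0.652 shift mm [ 112.5 -200.6  108.5]
top (0.425, 0.17) 115 [0.4251 0.1689 0.1097]
top (0.496, 0.175) 111 [0.4971 0.1759 0.1093]
top (0.5725, 0.1735) 108 [0.5719 0.1725 0.1094]
top (0.648, 0.175) 108 [0.6474 0.1742 0.1093]
knob 66 [0.4519 0.2509 0.1598]
pinion 373 [0.487  0.3627 0.0494]
ring 366 [0.572  0.3517 0.0177]
diff vs start around pinion/ring 2.61
scene (0.425, 0.17) 138 [0.4199 0.1666 0.1082]
scene (0.496, 0.175) 123 [0.494  0.1733 0.1083]
scene (0.5725, 0.1735) 111 [0.5683 0.1708 0.1081]
scene (0.648, 0.175) 102 [0.644  0.1728 0.1082]
knob 82 [0.4472 0.2477 0.1577]
pinion 386 [0.4818 0.3598 0.0484]
ring 329 [0.5694 0.35   0.0167]
diff vs start around pinion/ring 3.34
gauge foot px: x 0.4848 y 0.1629 0.1931
```

```bash
python3 -c "
from h import *
print(manip.job_done())"
```

```text
the job is handed in; nothing more can be done
None
```

I opened the guard, stood the tipped gauge upright on the empty second ring mark, shut the guard again and handed the job in at about 36 s.

**How it was stood up:** The gauge would not swing fully upright in a loosened grip. I turned it upright against the outside of the near end fence, stood it on the bench to regrip it, then placed it on the ring.

**Last checks:**
- **Gauge:** The top camera puts its top at (0.497, 0.176) and the ring centre at (0.498, 0.175). Its top is at z ≈ 0.110, the same as its neighbours, and the slimmer end is up.
- **Neighbours:** All three other gauges are still upright. The ones at places 1 and 4 read the same before and after placing. I had no clean repeat reading for the third.
- **Guard:** It was pushed firmly against its stop at both ends, about 17 N open and 24 N shut, with 220 mm of travel on closing. The shut knob reads about 2 mm nearer the robot than at the start, which is within camera accuracy.
- **Pinion and ring:** The pictures around them show almost no change from the start.
- **Robot:** It ended clear of everything, with about zero force on the tool.

**What disagreed:** The cameras differed by 2–3 mm on absolute x. I compared gauge and ring within one camera; the top and wrist cameras each agreed to about 1 mm. My scene-camera figures were rougher, and put the gauge up to 3 mm off in y.

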